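# Wind a stuck dosing piston free and set it in the wash tray

### The job

Wind the crank of the extractor clockwise so that it pushes the steel dosing piston up out of its cylinder, until the resistance suddenly drops away, and stop there, less than half a turn further. Only then take hold of the piston, lift it out and set it down gently, standing upright, in the shallow metal tray. Leave the bottles and everything else where they are.

Things in the scene. Friction and masses are not known exactly. Their poses are not given: they have to be found in the camera images.
- piston: plain stainless steel dosing piston: an upright cylinder 56 mm in diameter and 77 mm tall, 0.3 to 0.55 kg. Origin at the centre of its underside, z up along it. At the start it sits inside the extractor's cylinder with its top 3 mm below the rim, where it cannot be gripped.
- piston_top (a point): centre of the piston's flat top, 77 mm above its origin
- extractor: piston extractor, fixed: grey bed 100 x 280 mm, 55 mm high; at one end an upright steel cylinder (bore 58 mm, outside 78 mm, rim 150 mm above the table), at the other a crank on an upright axis, 170 mm away along -y of this frame. Origin on the table under the cylinder's axis, z up. A push rod under the piston rises 5 mm per radian of clockwise winding and stays where it is left.
- bore_mouth (a point): centre of the cylinder's rim, 150 mm above the table. A rubber seal (seal0 to seal3) hidden in the bore at an unknown depth, 20 to 40 mm below the rim, grips the piston; when the piston's lower end leaves it, 1.3 to 2.4 turns from the start, the crank goes slack. The piston's top then stands about 38 to 60 mm above the rim and rises on with further winding.
- crank_axis (a point): on the crank's upright axis, 117 mm above the table. A flat steel arm (top face 111 mm above the table) turns in a level circle; clockwise from above winds the push rod up. First light (rod up to 12 mm below the piston), then stiff and jerky, at last slack: at the moving knob under 2.5 N, then 5 to 20 N, then under 3 N. When the hand pauses, 0 to 10 N of the stiff drag stay; slack leaves none.
- knob_top (a point): centre of the top of the crank's upright black knob, 154 mm above the table. The knob is 24 mm in diameter and 42 mm tall, stands 55 mm from the crank's axis and spins freely on its pin, so that it can be held from above without turning the hand.
- catch (a joint): small spring catch hidden in the bore 15 mm above the seal, behind the piston: 0 to 0.002 m while the piston holds it back, 0.004 m when it has sprung in under the piston because the crank was wound more than half a turn too far (or because the piston has been lifted out).
- tray: shallow rectangular aluminium tray, fixed, 180 mm (x) by 140 mm (y) outside, 22 mm high, walls and floor 4 mm thick; origin at the centre of its underside, z up
- bottle_a: bystander: amber bottle with a black cap, 50 mm wide, 105 mm tall; origin at the centre of its base
- bottle_b: bystander: another such bottle
- bottle_c: bystander: another such bottle, beside the extractor
- jar: bystander: white jar, 68 mm wide, 85 mm tall; origin at the centre of its base
- hoop: bystander: round wooden box, 160 mm wide, 45 mm high, open at the top; origin at the centre of its underside
- wrench: bystander: flat steel wrench, 190 mm long
- brush: bystander: cleaning brush, 180 mm long
Not all that is in view belongs to the job. What is meant by the tray is not blue or brown, and is the larger of those in its own colour.

How it is judged (in metres and radians):
On the way, in this order (a step that is already met when the one before it is completed fails the run):
1. the piston has been wound up clear of its seal and stands free on the push rod, not held (z of piston in the frame of extractor above 0.1 m and horizontal distance between piston and bore_mouth below 0.03 m and not (contact force between any of seal0_c0, seal1_c0, seal2_c0, seal3_c0 and piston above 8 N) and not (contact force between the fingers and piston above 0.5 N) and value of joint catch below 0.003 m), for 0.2 s.
2. the piston is lifted out of the cylinder in the gripper (z of piston in the frame of bore_mouth above 0.005 m and contact force between the fingers and piston above 0.5 N), for 0.1 s.
At the end, for the whole second after the job is handed in: the piston stands upright (within 0.1 rad) and still on the floor of the tray, wholly inside its walls, and is released (x of piston in the frame of tray between -0.062 and 0.062 m and y of piston in the frame of tray between -0.042 and 0.042 m and z of piston in the frame of tray between 0 and 0.009 m and angle between piston's own z axis and vertical below 0.1 rad and linear speed of piston below 0.02 m/s and not (contact force between the fingers and piston above 0.5 N)); the robot touches nothing.
It fails at once if the crank is wound more than about half a turn past the point where the resistance drops, so that the catch springs in under the piston before it is held (value of joint catch above 0.003 m and horizontal distance between piston and bore_mouth below 0.03 m and not (contact force between the fingers and piston above 0.5 N)).
It fails at once if the piston is taken hold of while it is still in its seal (contact force between the fingers and piston above 0.5 N and contact force between any of seal0_c0, seal1_c0, seal2_c0, seal3_c0 and piston above 8 N).
It fails at once if the piston is dropped (linear speed of piston above 0.45 m/s and not (contact force between the fingers and piston above 0.5 N) and not (horizontal distance between piston and bore_mouth below 0.03 m)).
It fails at once if a bystander is moved by more than 40 mm or knocked over (distance of any of bottle_a, bottle_b, bottle_c, jar, hoop, wrench, brush from where it was at the start of the episode above 0.04 m or angle between any of bottle_a, bottle_b, bottle_c, jar, hoop's own z axis and vertical above 0.5 rad).
It also fails if it takes over 72 s, if anything falls off the work surface, if the arm or the gripper's body presses on something with over 40 N, if the wrist force passes 120 N, or if a joint passes its speed limit or range.

### The arm

A 6-joint arm with a two-finger parallel gripper is mounted at the origin on the work surface. World frame = base frame: x ahead of the robot, y to its left, z up, the work surface at z = 0. Lengths are in mm, angles in rad, forces in N, time in s.
With the tool pointing down it reaches from about 375 to 750 mm from the base axis. Payload 9 kg.
Tool frame: the origin (TCP) lies at the very end of the fingers, on their centre line; the grasp point (between the pads) lies 19 mm behind it; z points along the fingers, y is the line along which they close (so a half turn about z gives the same grasp; the last joint's range is limited). The gripper opens to 85 mm and grips with 20 to 120 N. Pads are 22 mm wide; open, the fingers measure 114 mm over their backs; the gripper's body (76 mm by 85 mm) begins 54 mm behind the grasp point. The pads swing forward as they close: fully open they stand 13 mm farther back than shut.
Start: joints at [0.993, 0.104, 0.097, 1.564, 0, 1.353], TCP at [211.258, 561.611, 231.331] pointing down, gripper open.
Joint ranges: [-2.99, 2.99], [-0.84, 1.86], [-1.1, 1.16], [-1.84, 2.11], [-1.51, 1.56], [-3.14, 3.14]. Speed limits (rad/s): [2.22, 2.22, 2.57, 3.14, 3.14, 3.14].

### API

Orientations are given as a unit quaternion [w, x, y, z].
In Python, from bench import monitor, grab_frame, camera_info, arm gives the robot as it stands. The module is installed in compiled form; this text tells all that it offers.
- The arm moves only by the shell command python3 -m inch 'ROWS' [FORCE]. ROWS is JSON, a list of rows, each a list of 3 entries, a list of its own where there are three numbers: the shift along the tool's x, y, z scaled (see below), then the turn, a rotation vector about the tool's x, y, z scaled (see below), then the gripper's target within -1 to 1 (fully open at 1, half-way at 0, shut at -1). A call has 1 to 5 rows; each row is the pose to reach, as a shift and turn from the pose commanded when the call began, along the tool's axes at that moment; what a row does not reach only later rows make up. The controller multiplies each number of a shift by 150 mm and each number of a turn by 60 degrees. A row lasts 1/12 s, in which the tool goes at most 41.7 mm and 7.16 degrees, less where a joint would pass 70% of its speed; a pose out of reach is approached as far as the arm can. A call with a number of a shift or a turn outside -1 to 1 is refused whole. A call with a gripper value outside its range is refused whole. The fingers move at their own pace and stop on an object; FORCE is the grip in N (left out, the last holds). Time passes only in rows, so rows that repeat a pose let the fingers close. It gives the time, the measured TCP pose, the force, the opening and the grip force at its end, in the units of the state.
- monitor.sense(): the state, without advancing time (a new reading comes with each control period).
- grab_frame(name): name is "scene" or "side" or "wrist"; returns the picture (480x640x3 uint8, blue, green, red); there is no depth.
- camera_info(name): a dict with "intrinsics" (3x3 intrinsics, pixels), "R" (3x3) and "t" (3): a world point X has camera coordinates R X + t. Camera axes: x right, y down, z forward; pixel columns grow to the right and rows downward; lengths in mm; the calibration is good to about 2 mm. A picture is of the moment at which its call begins: read the wrist's pose just before it. camera_info takes no time and is no camera call; for the wrist camera it gives the pose at the moment of the call.
- arm.job_done(): hands the job in; it is judged then, once.
The state is a dict: "time_s": time; "joints": joint angles; "qvel": joint speeds; "tau": joint torques, N m; "tcp_pos": TCP position; "ee_rot": TCP orientation; "force": force on the tool from outside, world axes, zero at the start; "torque": the same for the moment, N m; "opening": finger opening in mm; "grip_force": force on a finger pad.
Only numpy, scipy, OpenCV 4.12 (cv2) and the standard library are available. Lean on these libraries where they do the work, as an engineer would, in place of code of your own. Each camera call takes 0.05 s, during which the arm holds its last target. There are 200 camera calls.

## Working session

There is one attempt and no reset: what is moved stays moved. The work goes in short steps, Python scripts to look and compute and a shell command to move; the robot and the scene stay as the last step left them, time stands still between calls to the robot, and variables do not carry over. Pictures are saved under pics/ and viewed, at most 10 in all, crops included, and the job is handed in when it is done.

```bash
mkdir -p pics; python3 - <<'E'
from bench import monitor, grab_frame, camera_info
import cv2
s=monitor.sense();print({k:s[k] for k in("time_s","tcp_pos","ee_rot","force","opening")})
for n in("scene","side"):
    cv2.imwrite(f"pics/{n}0.png",grab_frame(n))
    c=camera_info(n);print(n,c)
E
```

```text
{'time_s': 0.0, 'tcp_pos': array([211.04943195, 561.26315781, 230.49127563]), 'ee_rot': array([-2.61926358e-04,  1.78927051e-01,  9.83862086e-01, -6.62052851e-04]), 'force': array([-0.28802308, -0.02421156,  0.07798178]), 'opening': 85.68776495851218}
scene {'intrinsics': array([[493.86248764,   0.        , 323.21653687],
       [  0.        , 493.86248764, 238.0256585 ],
       [  0.        ,   0.        ,   1.        ]]), 'R': array([[-0.77887712,  0.62710506,  0.00946924],
       [ 0.50927758,  0.64120067, -0.57401921],
       [-0.36604204, -0.44226796, -0.81878708]]), 't': array([ 442.84108653, -205.72474914, 1569.75897538])}
side {'intrinsics': array([[498.3283576 ,   0.        , 325.94569272],
       [  0.        , 498.3283576 , 237.93318539],
       [  0.        ,   0.        ,   1.        ]]), 'R': array([[-0.9840862 , -0.17768328, -0.00173275],
       [-0.11428089,  0.64034349, -0.75953939],
       [ 0.13606701, -0.74725421, -0.650459  ]]), 't': array([ 528.17643735,  162.41782284, 1120.60553517])}
```

View pics/scene0.png

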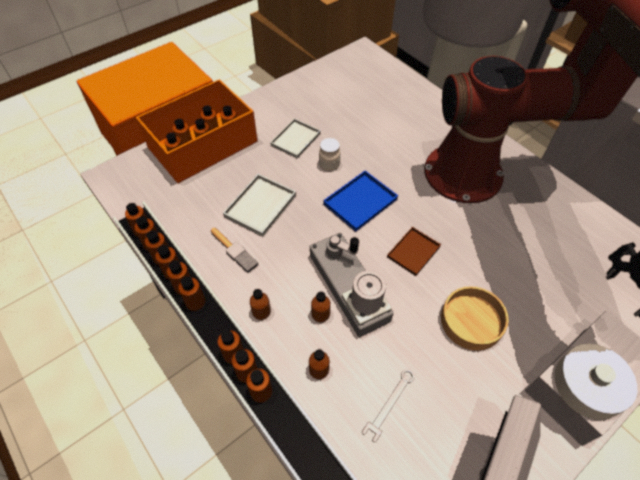

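View pics/side0.png

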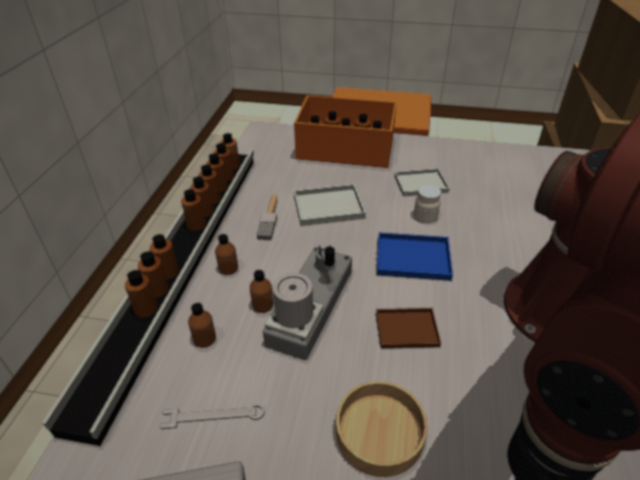

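Scene picture: tray candidates are the large pale tray (260,205), small pale tray (296,138), blue tray (361,200) and brown tray (414,250). I choose the large pale one. The extractor's cylinder is at (370,285) and the knob at (354,243). Next, a close crop to check.

```bash
cat > h.py <<'E'
import numpy as np, cv2, json
from bench import monitor, grab_frame, camera_info
from scipy.spatial.transform import Rotation as Ro
def ray(c,px,z):
    K,R,t=c["intrinsics"],c["R"],c["t"]
    d=R.T@np.linalg.solve(K,[px[0],px[1],1.]); o=-R.T@t
    return o+d*(z-o[2])/d[2]
def proj(c,X):
    p=c["intrinsics"]@(c["R"]@np.asarray(X,float)+c["t"]); return p[:2]/p[2]
def rot(s): q=s["ee_rot"]; return Ro.from_quat([q[1],q[2],q[3],q[0]])
def rel(target,s=None):
    "world target -> shift in row units along tool axes"
    s=s or monitor.sense(); return rot(s).inv().apply(np.asarray(target)-s["tcp_pos"])/150
E
python3 - <<'E'
from h import *
a=cv2.imread("pics/scene0.png")[110:350,210:430]
b=cv2.imread("pics/side0.png")[160:360,240:460]
a=cv2.resize(a,None,fx=1.8,fy=2.4*.75,interpolation=2);b=cv2.resize(b,(396,360),interpolation=2)
im=np.zeros((max(a.shape[0],360),792,3),np.uint8);im[:a.shape[0],:396]=a;im[:360,396:]=b
cv2.imwrite("pics/crop.png",im)
c=camera_info("scene");d=camera_info("side")
for n,p,q,z in(("bore",(370,285),(293,286),150),("knob",(354,240),(329,250),154),("axis",(336,240),None,117),("tray",(260,205),(329,204),10),("botc",(321,298),(259,277),100),("jar",(330,145),(429,191),85)):
    print(n,ray(c,p,z).round(),ray(d,q,z).round() if q else "")
E
```

```text
bore [570. 175. 150.] [571. 172. 150.]
knob [517.  56. 154.] [519.  61. 154.]
axis [535.   9. 117.] 
tray [ 581. -286.   10.] [ 580. -288.   10.]
botc [665. 109. 100.] [661. 113. 100.]
jar [ 307. -293.   85.] [ 311. -292.   85.]
```

View pics/crop.png

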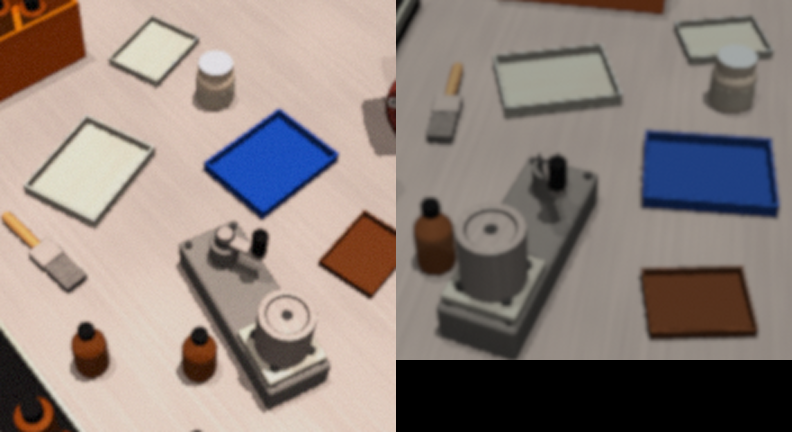

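The crop confirms a pale aluminium tray with walls, larger than its twin at (296,138). The knob is at (354,240) and the hub at (335,239). Next, working out the approach.

```bash
python3 - <<'E'
from h import *
s=monitor.sense()
print(rel([518,58,260]).round(3), rot(s).as_matrix().round(3), camera_info("wrist"))
E
```

```text
[-3.096 -2.42  -0.194] [[-0.936  0.352 -0.001]
 [ 0.352  0.936 -0.001]
 [ 0.    -0.001 -1.   ]] {'intrinsics': array([[356.0131525 ,   0.        , 317.21486022],
       [  0.        , 356.0131525 , 236.60831656],
       [  0.        ,   0.        ,   1.        ]]), 'R': array([[ 0.35100699,  0.93637214, -0.00114226],
       [ 0.90455951, -0.33876598,  0.25886234],
       [ 0.24200453, -0.09189573, -0.96591355]]), 't': array([-598.66267336,  -34.14661439,  378.39567932])}
```

```bash

python3 -m inch '[[[-0.16,-0.12,-0.1],[0,0,0],1],[[-0.35,-0.27,-0.19],[0,0,0],1],[[-0.55,-0.43,-0.19],[0,0,0],1],[[-0.75,-0.59,-0.19],[0,0,0],1],[[-0.95,-0.74,-0.19],[0,0,0],1]]' 40
python3 -m inch '[[[-0.19,-0.15,0],[0,0,0],1],[[-0.38,-0.3,0],[0,0,0],1],[[-0.57,-0.45,0],[0,0,0],1],[[-0.76,-0.6,0],[0,0,0],1],[[-0.95,-0.74,0],[0,0,0],1]]'
python3 -m inch '[[[-0.19,-0.15,0],[0,0,0],1],[[-0.38,-0.3,0],[0,0,0],1],[[-0.57,-0.45,0],[0,0,0],1],[[-0.76,-0.6,0],[0,0,0],1],[[-0.9,-0.7,0],[0,0,0],1]]'
python3 -m inch '[[[-0.1,-0.08,0],[0,0,0],1],[[-0.2,-0.15,0],[0,0,0],1],[[-0.3,-0.24,0],[0,0,0],1],[[-0.3,-0.24,0],[0,0,0],1],[[-0.3,-0.24,0],[0,0,0],1]]'
python3 - <<'E'
from h import *
c=camera_info("wrist");s=monitor.sense();im=grab_frame("wrist")
print(s["tcp_pos"],s["time_s"])
for n,X in dict(bore=(570,174,150),knob=(518,58,154),axis=(535,9,117),tcp=s["tcp_pos"]).items(): print(n,proj(c,X).round())
cv2.imwrite("pics/w1.png",im)
E
```

```text
time_s: 0.52
tcp_pos: [305.9, 406.0, 259.7]
ee_rot: [0.0, 0.179, 0.984, 0.0]
force: [1.0, 0.7, 0.5]
opening: 85.5
grip_force: 0.0
time_s: 0.93
tcp_pos: [400.2, 251.7, 259.6]
ee_rot: [-0.0, 0.179, 0.984, -0.0]
force: [-0.0, 0.3, -0.1]
opening: 85.5
grip_force: 0.0
time_s: 1.35
tcp_pos: [490.1, 105.0, 259.4]
ee_rot: [-0.0, 0.18, 0.984, -0.0]
force: [0.3, 1.0, 0.1]
opening: 85.5
grip_force: 0.0
time_s: 1.77
tcp_pos: [518.6, 57.5, 259.3]
ee_rot: [-0.001, 0.18, 0.984, 0.0]
force: [0.2, -0.1, 0.5]
opening: 85.3
grip_force: 0.0
[518.63999615  57.49079146 259.2554858 ] 1.7667
bore [491. 243.]
knob [319. 234.]
axis [271. 261.]
tcp [319. 297.]
```

View pics/w1.png

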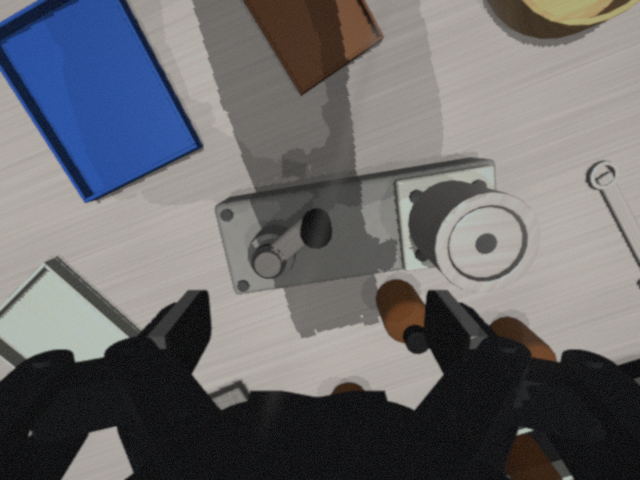

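```bash
python3 - <<'E'
from h import *
c=camera_info("wrist")
A=ray(c,(268,262),117);B=ray(c,(487,242),150)
print(A,B,np.hypot(*(A-B)[:2]))
im=cv2.imread("pics/w1.png")[195:265,285:350].max(2)
m=(im<45).astype(np.uint8);n,l,st,ce=cv2.connectedComponentsWithStats(m)
k=1+st[1:,4].argmax();print(st[k],ce[k]+[285,195])
for z in(154,133): print(z,ray(c,ce[k]+[285,195],z))
for X in((518,58),(522,60),(520,62)): print(X,proj(c,(*X,154)),proj(c,(*X,112)))
E
```

```text
[534.42739794   6.83356538 117.        ] [567.87051382 172.47945208 150.        ] 168.9881705345747
[ 16  14  23  38 529] [310.20415879 225.13799622]
154 [509.26582047  55.4091695  154.        ]
133 [513.69785794  53.2931827  133.        ]
(518, 58) [317.87149816 234.94680722] [317.77692174 222.19851604]
(522, 60) [322.39876155 239.01030757] [321.68862504 225.74285677]
(520, 62) [324.03107166 235.57044514] [323.09682234 222.74230311]
```

The wrist view shows the knob centred at (317,228), the hub at (268,262) and the bore at (487,242), which all agree with the estimates. Descending onto the knob.

```bash

python3 -m inch '[[[0.016,0.005,0.15],[0,0,0],-0.1],[[0.016,0.005,0.35],[0,0,0],-0.1],[[0.016,0.005,0.5],[0,0,0],-0.1],[[0.016,0.005,0.55],[0,0,0],-0.1],[[0.016,0.005,0.6],[0,0,0],-0.1]]' 40
python3 -m inch '[[[0,0,0.1],[0,0,0],-0.1],[[0,0,0.2],[0,0,0],-0.1],[[0,0,0.29],[0,0,0],-0.1],[[0,0,0.32],[0,0,0],-0.1],[[0,0,0.32],[0,0,0],-0.1]]'
python3 -m inch '[[[0,0,0],[0,0,0],-1],[[0,0,0],[0,0,0],-1],[[0,0,0],[0,0,0],-1],[[0,0,0],[0,0,0],-1],[[0,0,0],[0,0,0],-1]]'
python3 - <<'E'
from h import *
c=camera_info("wrist");s=monitor.sense();im=grab_frame("wrist")
cv2.imwrite("pics/w2.png",im)
R=rot(s).as_matrix(); A=np.array([534.3,7,0]);r=55
th0=np.arctan2(s["tcp_pos"][1]-7,s["tcp_pos"][0]-534.3);print(np.degrees(th0),np.hypot(*(s["tcp_pos"]-A)[:2]))
P=lambda k:(R.T@np.array([r*np.cos(th0-k*np.pi/15),r*np.sin(th0-k*np.pi/15),0]))/150
for i in range(6): print(json.dumps([(P(5*i+j)-P(5*i))[:2].round(3).tolist() for j in range(1,6)]))
E
```

```text
time_s: 2.23
tcp_pos: [515.8, 60.5, 169.0]
ee_rot: [-0.001, 0.178, 0.984, 0.0]
force: [0.3, 0.2, 0.5]
opening: 38.6
grip_force: 0.0
time_s: 2.65
tcp_pos: [516.2, 59.9, 121.2]
ee_rot: [-0.001, 0.179, 0.984, 0.0]
force: [-0.2, 0.3, 0.5]
opening: 38.6
grip_force: 0.0
time_s: 3.07
tcp_pos: [517.4, 59.4, 122.8]
ee_rot: [0.001, 0.179, 0.984, -0.0]
force: [0.0, -2.5, 4.3]
opening: 22.6
grip_force: 40.0
107.89932314752221 55.09048503434205
[[-0.065, 0.041], [-0.136, 0.068], [-0.212, 0.079], [-0.289, 0.075], [-0.363, 0.054]]
[[-0.068, -0.035], [-0.127, -0.084], [-0.175, -0.144], [-0.209, -0.213], [-0.228, -0.287]]
[[-0.003, -0.077], [0.009, -0.152], [0.037, -0.224], [0.08, -0.287], [0.134, -0.341]]
[[0.065, -0.041], [0.136, -0.068], [0.212, -0.079], [0.289, -0.075], [0.363, -0.054]]
[[0.068, 0.035], [0.127, 0.084], [0.175, 0.144], [0.209, 0.213], [0.228, 0.287]]
[[0.003, 0.077], [-0.009, 0.152], [-0.037, 0.224], [-0.08, 0.287], [-0.134, 0.341]]
```

View pics/w2.png

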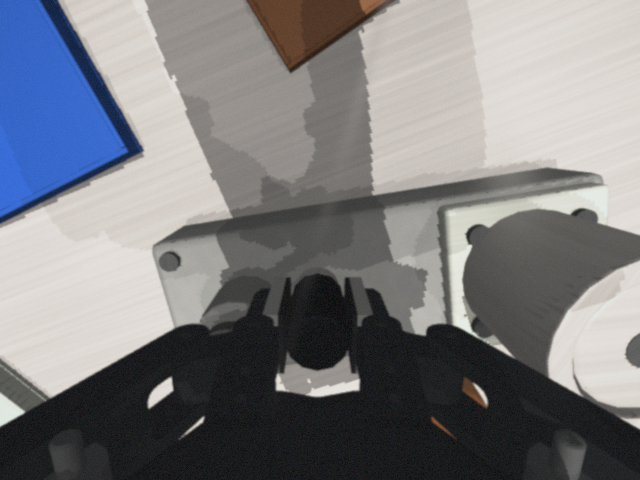

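The knob (315,320) sits between the pads. Winding the first 60°, then checking the force.

```bash

python3 -m inch '[[[-0.065,0.041,0],[0,0,0],-1],[[-0.136,0.068,0],[0,0,0],-1],[[-0.212,0.079,0],[0,0,0],-1],[[-0.289,0.075,0],[0,0,0],-1],[[-0.363,0.054,0],[0,0,0],-1]]' 60
python3 -m inch '[[[-0.068,-0.035,0],[0,0,0],-1],[[-0.127,-0.084,0],[0,0,0],-1],[[-0.175,-0.144,0],[0,0,0],-1],[[-0.209,-0.213,0],[0,0,0],-1],[[-0.228,-0.287,0],[0,0,0],-1]]'
```

```text
time_s: 3.53
tcp_pos: [570.7, 47.4, 122.7]
ee_rot: [-0.0, 0.179, 0.984, -0.001]
force: [-9.6, -6.2, 9.0]
opening: 22.1
grip_force: 59.2
time_s: 3.95
tcp_pos: [587.4, -4.1, 122.7]
ee_rot: [-0.0, 0.179, 0.984, 0.001]
force: [-6.6, 2.9, 8.4]
opening: 22.4
grip_force: 59.2
```

```bash
cat > t.py <<'E'
from h import *
s=monitor.sense();d=s["tcp_pos"]-[534.3,7,0];a=np.arctan2(d[1],d[0]);f=s["force"]
print("   ang %.0f r %.1f drag %.1f rad %.1f"%(np.degrees(a),np.hypot(*d[:2]),-(f[0]*np.sin(a)-f[1]*np.cos(a)),f[0]*np.cos(a)+f[1]*np.sin(a)))
E
python3 -m inch '[[[-0.003,-0.077,0],[0,0,0],-1],[[0.009,-0.152,0],[0,0,0],-1],[[0.037,-0.224,0],[0,0,0],-1],[[0.08,-0.287,0],[0,0,0],-1],[[0.134,-0.341,0],[0,0,0],-1]]';python3 t.py
python3 -m inch '[[[0.065,-0.041,0],[0,0,0],-1],[[0.136,-0.068,0],[0,0,0],-1],[[0.212,-0.079,0],[0,0,0],-1],[[0.289,-0.075,0],[0,0,0],-1],[[0.363,-0.054,0],[0,0,0],-1]]';python3 t.py
python3 -m inch '[[[0.068,0.035,0],[0,0,0],-1],[[0.127,0.084,0],[0,0,0],-1],[[0.175,0.144,0],[0,0,0],-1],[[0.209,0.213,0],[0,0,0],-1],[[0.228,0.287,0],[0,0,0],-1]]';python3 t.py
python3 -m inch '[[[0.003,0.077,0],[0,0,0],-1],[[-0.009,0.152,0],[0,0,0],-1],[[-0.037,0.224,0],[0,0,0],-1],[[-0.08,0.287,0],[0,0,0],-1],[[-0.134,0.341,0],[0,0,0],-1]]';python3 t.py
```

```text
time_s: 4.37
tcp_pos: [552.8, -44.7, 122.9]
ee_rot: [0.003, 0.179, 0.984, 0.001]
force: [8.6, 4.4, 0.6]
opening: 22.3
grip_force: 58.9
   ang -70 r 54.9 drag 9.6 rad -1.2
time_s: 4.78
tcp_pos: [498.3, -35.7, 123.0]
ee_rot: [0.003, 0.18, 0.984, -0.002]
force: [7.8, -10.0, -1.6]
opening: 22.4
grip_force: 59.2
   ang -130 r 55.9 drag 12.3 rad 2.6
time_s: 5.2
tcp_pos: [479.2, 17.4, 122.8]
ee_rot: [0.0, 0.18, 0.984, -0.002]
force: [-4.9, -11.4, 7.8]
opening: 22.5
grip_force: 60.0
   ang 169 r 56.1 drag 12.1 rad 2.7
time_s: 5.62
tcp_pos: [516.1, 59.2, 122.7]
ee_rot: [-0.001, 0.179, 0.984, -0.001]
force: [-9.0, -10.9, 11.2]
opening: 22.4
grip_force: 60.5
   ang 109 r 55.3 drag 12.1 rad -7.4
```

```bash

python3 -m inch '[[[-0.065,0.041,0],[0,0,0],-1],[[-0.136,0.068,0],[0,0,0],-1],[[-0.212,0.079,0],[0,0,0],-1],[[-0.289,0.075,0],[0,0,0],-1],[[-0.363,0.054,0],[0,0,0],-1]]' >/dev/null;python3 t.py
python3 -m inch '[[[-0.068,-0.035,0],[0,0,0],-1],[[-0.127,-0.084,0],[0,0,0],-1],[[-0.175,-0.144,0],[0,0,0],-1],[[-0.209,-0.213,0],[0,0,0],-1],[[-0.228,-0.287,0],[0,0,0],-1]]'>/dev/null;python3 t.py
```

```text
ang 50 r 54.4 drag 9.6 rad -10.1
   ang -10 r 54.2 drag 11.6 rad -4.7
```

```bash

python3 -m inch '[[[-0.003,-0.077,0],[0,0,0],-1],[[0.009,-0.152,0],[0,0,0],-1],[[0.037,-0.224,0],[0,0,0],-1],[[0.08,-0.287,0],[0,0,0],-1],[[0.134,-0.341,0],[0,0,0],-1]]'>/dev/null;python3 t.py
```

```text
ang -70 r 55.0 drag 12.8 rad -1.4
```

```bash

python3 -m inch '[[[0.065,-0.041,0],[0,0,0],-1],[[0.136,-0.068,0],[0,0,0],-1],[[0.212,-0.079,0],[0,0,0],-1],[[0.289,-0.075,0],[0,0,0],-1],[[0.363,-0.054,0],[0,0,0],-1]]'>/dev/null;python3 t.py
```

```text
ang -130 r 55.9 drag 12.0 rad 2.5
```

```bash

python3 -m inch '[[[0.068,0.035,0],[0,0,0],-1],[[0.127,0.084,0],[0,0,0],-1],[[0.175,0.144,0],[0,0,0],-1],[[0.209,0.213,0],[0,0,0],-1],[[0.228,0.287,0],[0,0,0],-1]]'>/dev/null;python3 t.py
```

```text
ang 169 r 56.1 drag 12.9 rad 2.7
```

```bash

python3 -m inch '[[[0.003,0.077,0],[0,0,0],-1],[[-0.009,0.152,0],[0,0,0],-1],[[-0.037,0.224,0],[0,0,0],-1],[[-0.08,0.287,0],[0,0,0],-1],[[-0.134,0.341,0],[0,0,0],-1]]'>/dev/null;python3 t.py
```

```text
ang 109 r 55.3 drag 12.6 rad -7.0
```

```bash

python3 -m inch '[[[-0.065,0.041,0],[0,0,0],-1],[[-0.136,0.068,0],[0,0,0],-1],[[-0.212,0.079,0],[0,0,0],-1],[[-0.289,0.075,0],[0,0,0],-1],[[-0.363,0.054,0],[0,0,0],-1]]' >/dev/null;python3 t.py
```

```text
ang 48 r 54.4 drag 2.3 rad -10.6
```

```bash

python3 -m inch '[[[-0.068,-0.035,0],[0,0,0],-1],[[-0.127,-0.084,0],[0,0,0],-1]]';python3 t.py
python3 - <<'E'
from h import *
im=grab_frame("side");cv2.imwrite("pics/s2.png",cv2.resize(im[180:370,220:400],None,fx=3,fy=3,interpolation=2))
c=camera_info("side")
for h in (0,40,50,60): print(h,((proj(c,(569.5,173.3,150+h))-[220,180])*3).round())
E
```

```text
time_s: 8.7
tcp_pos: [583.7, 29.3, 122.7]
ee_rot: [-0.001, 0.179, 0.984, -0.0]
force: [-9.8, -1.8, 9.8]
opening: 22.5
grip_force: 61.0
   ang 24 r 54.2 drag 2.4 rad -9.7
0 [220. 319.]
40 [218. 275.]
50 [217. 264.]
60 [216. 252.]
```

View pics/s2.png

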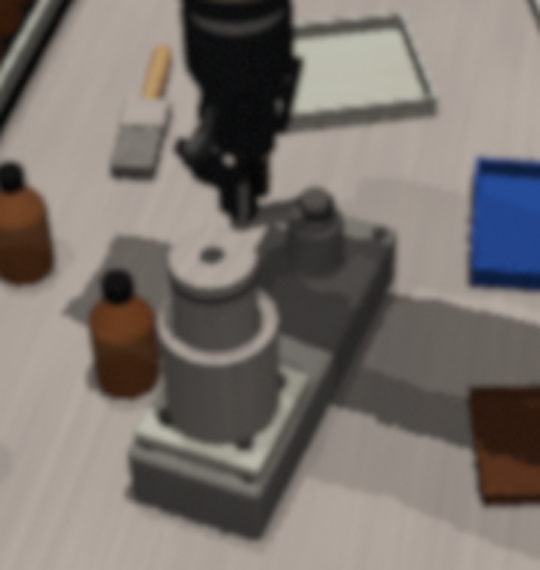

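The side picture shows the piston top at crop (213,252), about 57 mm above the rim, and the drag is slack. Releasing the knob, rising, and moving over the piston.

```bash

python3 -m inch '[[[0,0,0],[0,0,0],0],[[0,0,0],[0,0,0],0],[[0,0,0],[0,0,0],0],[[0,0,0],[0,0,0],0],[[0,0,-0.03],[0,0,0],0]]' 40
python3 -m inch '[[[0,0,-0.2],[0,0,0],0],[[0,0,-0.4],[0,0,0],0.5],[[0,0,-0.6],[0,0,0],1],[[0,0,-0.8],[0,0,0],1],[[0,0,-1],[0,0,0],1]]'
python3 - <<'E'
from h import *
s=monitor.sense();print(rel([569.5,173.3,s["tcp_pos"][2]]).round(3),s["tcp_pos"])
E
```

```text
time_s: 9.17
tcp_pos: [583.2, 30.1, 125.4]
ee_rot: [-0.001, 0.179, 0.984, 0.0]
force: [0.2, -0.5, -0.6]
opening: 42.4
grip_force: 0.0
time_s: 9.58
tcp_pos: [583.6, 30.0, 278.2]
ee_rot: [0.0, 0.179, 0.984, 0.0]
force: [1.0, -0.1, 0.6]
opening: 85.1
grip_force: 0.0
[0.424 0.862 0.   ] [583.58834289  29.96389331 278.15801092]
```

```bash

python3 -m inch '[[[0.09,0.18,0],[0,0,0],1],[[0.19,0.38,0],[0,0,0],1],[[0.29,0.58,0],[0,0,0],1],[[0.37,0.76,0],[0,0,0],1],[[0.424,0.862,0],[0,0,0],1]]'
python3 -m inch '[[[0,0,0],[0,0,0],1],[[0,0,0],[0,0,0],1]]'
python3 - <<'E'
from h import *
c=camera_info("wrist");s=monitor.sense();im=grab_frame("wrist")
print(proj(c,(569.5,173.3,207)),proj(c,s["tcp_pos"]),s["tcp_pos"]); cv2.imwrite("pics/w3.png",im)
for p in((569.5,173.3,207),(569.5,173.3,150)):
    for o in((28,0),(-28,0),(0,28),(0,-28)): print(p[2],o,proj(c,np.add(p,(*o,0))).round())
E
```

```text
time_s: 10.0
tcp_pos: [569.2, 176.0, 276.8]
ee_rot: [0.0, 0.178, 0.984, 0.0]
force: [-0.4, -0.3, -0.6]
opening: 85.1
grip_force: 0.0
time_s: 10.17
tcp_pos: [569.6, 173.9, 276.6]
ee_rot: [0.0, 0.178, 0.984, 0.0]
force: [-0.6, 0.5, -0.4]
opening: 85.1
grip_force: 0.0
[317.44105077 250.06710415] [318.99969723 297.00400955] [569.60048179 173.93400726 276.55677104]
207 (28, 0) [333. 289.]
207 (-28, 0) [301. 209.]
207 (0, 28) [360. 235.]
207 (0, -28) [276. 265.]
150 (28, 0) [330. 260.]
150 (-28, 0) [305. 195.]
150 (0, 28) [351. 216.]
150 (0, -28) [284. 241.]
```

View pics/w3.png

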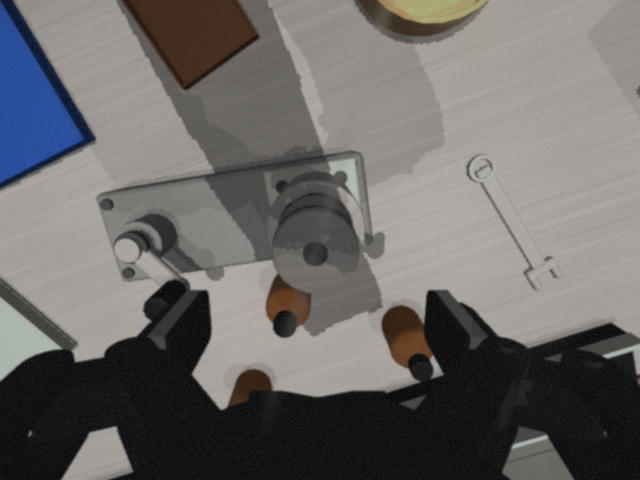

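The piston top is centred at (316,253), about 2 mm in +x from the estimate, with clear room for both fingers. Descending and gripping.

```bash

python3 -m inch '[[[-0.014,0,0.2],[0,0,0],1],[[-0.014,0,0.4],[0,0,0],1],[[-0.014,0,0.6],[0,0,0],1],[[-0.014,0,0.73],[0,0,0],1],[[-0.014,0,0.78],[0,0,0],1]]'
python3 -m inch '[[[0,0,0.01],[0,0,0],1],[[0,0,0.01],[0,0,0],0.4],[[0,0,0.01],[0,0,0],0.1],[[0,0,0.01],[0,0,0],-0.2],[[0,0,0.01],[0,0,0],-0.5]]' 45
python3 -m inch '[[[0,0,0],[0,0,0],-1],[[0,0,0],[0,0,0],-1],[[0,0,0],[0,0,0],-1]]'
```

```text
time_s: 10.63
tcp_pos: [570.3, 170.9, 155.6]
ee_rot: [-0.002, 0.18, 0.984, -0.001]
force: [-1.0, -0.5, -0.2]
opening: 85.3
grip_force: 0.0
time_s: 11.05
tcp_pos: [573.0, 172.0, 160.0]
ee_rot: [0.002, 0.179, 0.984, 0.0]
force: [-1.7, -2.4, 6.5]
opening: 55.3
grip_force: 47.4
time_s: 11.3
tcp_pos: [572.9, 172.0, 160.0]
ee_rot: [0.002, 0.179, 0.984, 0.0]
force: [-1.2, -2.2, 6.2]
opening: 55.2
grip_force: 47.4
```

```bash

python3 -m inch '[[[0,0,-0.05],[0,0,0],-1],[[0,0,-0.12],[0,0,0],-1],[[0,0,-0.2],[0,0,0],-1],[[0,0,-0.3],[0,0,0],-1],[[0,0,-0.4],[0,0,0],-1]]'
python3 -m inch '[[[0,0,-0.1],[0,0,0],-1],[[0,0,-0.2],[0,0,0],-1],[[0,0,-0.27],[0,0,0],-1],[[0,0,-0.3],[0,0,0],-1],[[0,0,-0.3],[0,0,0],-1]]'
python3 - <<'E'
from h import *
s=monitor.sense();print(rel([580.5,-287,s["tcp_pos"][2]]).round(3),s["force"])
im=grab_frame("side");cv2.imwrite("pics/s3.png",im[100:400,180:480])
E
```

```text
time_s: 11.72
tcp_pos: [571.7, 172.4, 219.3]
ee_rot: [-0.0, 0.179, 0.984, 0.0]
force: [0.6, -1.0, -4.5]
opening: 54.9
grip_force: 48.6
time_s: 12.13
tcp_pos: [572.4, 172.4, 264.4]
ee_rot: [0.001, 0.179, 0.984, 0.0]
force: [0.8, 0.3, -4.1]
opening: 55.1
grip_force: 48.6
[-1.129e+00 -2.847e+00 -1.000e-03] [ 0.79341126  0.30144652 -4.05962292]
```

View pics/s3.png

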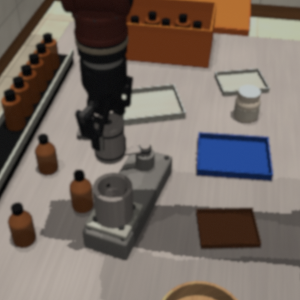

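The piston is held clear of the bore, bottom at crop (110,157), and it weighs about 4.1 N. Carrying it to the tray.

```bash

python3 -m inch '[[[-0.03,-0.08,0],[0,0,0],-1],[[-0.08,-0.21,0],[0,0,0],-1],[[-0.14,-0.36,0],[0,0,0],-1],[[-0.21,-0.53,0],[0,0,0],-1],[[-0.282,-0.71,0],[0,0,0],-1]]'
python3 -m inch '[[[-0.06,-0.16,0],[0,0,0],-1],[[-0.13,-0.33,0],[0,0,0],-1],[[-0.2,-0.5,0],[0,0,0],-1],[[-0.27,-0.67,0],[0,0,0],-1],[[-0.34,-0.85,0],[0,0,0],-1]]'
python3 -m inch '[[[-0.06,-0.16,0],[0,0,0],-1],[[-0.13,-0.33,0],[0,0,0],-1],[[-0.2,-0.5,0],[0,0,0],-1],[[-0.26,-0.65,0],[0,0,0],-1],[[-0.3,-0.75,0],[0,0,0],-1]]'
python3 -m inch '[[[-0.06,-0.16,0],[0,0,0],-1],[[-0.12,-0.32,0],[0,0,0],-1],[[-0.17,-0.44,0],[0,0,0],-1],[[-0.207,-0.537,0],[0,0,0],-1],[[-0.207,-0.537,0],[0,0,0],-1]]'
python3 - <<'E'
from h import *
c=camera_info("wrist");im=grab_frame("wrist");cv2.imwrite("pics/w4.png",im)
print(proj(c,(580.5,-287,4)),monitor.sense()["tcp_pos"])
E
```

```text
time_s: 12.6
tcp_pos: [573.2, 56.5, 261.6]
ee_rot: [-0.001, 0.179, 0.984, -0.0]
force: [0.0, -0.1, -4.7]
opening: 55.4
grip_force: 48.8
time_s: 13.02
tcp_pos: [576.0, -81.2, 261.7]
ee_rot: [-0.001, 0.179, 0.984, 0.0]
force: [0.5, 0.9, -4.5]
opening: 55.0
grip_force: 48.9
time_s: 13.43
tcp_pos: [578.4, -203.4, 261.4]
ee_rot: [-0.001, 0.18, 0.984, 0.0]
force: [0.4, 1.3, -4.7]
opening: 54.8
grip_force: 48.9
time_s: 13.85
tcp_pos: [579.1, -290.0, 261.2]
ee_rot: [-0.001, 0.18, 0.984, 0.0]
force: [0.5, -0.1, -4.1]
opening: 55.2
grip_force: 49.1
[320.82032332 201.60107455] [ 579.28587351 -288.33306227  261.45668287]
```

View pics/w4.png

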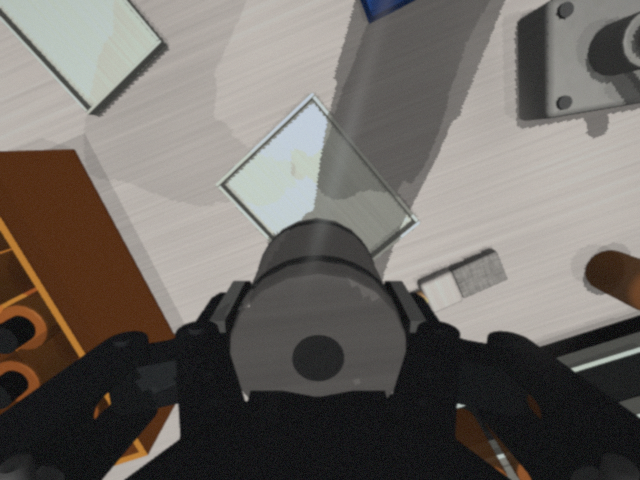

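Tray corners at (312,95), (220,183) and (418,218) put its centre at (319,200), matching the prediction. Lowering.

```bash

python3 -m inch '[[[0,0,0.12],[0,0,0],-1],[[0,0,0.32],[0,0,0],-1],[[0,0,0.52],[0,0,0],-1],[[0,0,0.72],[0,0,0],-1],[[0,0,0.9],[0,0,0],-1]]'
python3 -m inch '[[[0,0,0.15],[0,0,0],-1],[[0,0,0.28],[0,0,0],-1],[[0,0,0.38],[0,0,0],-1],[[0,0,0.43],[0,0,0],-1],[[0,0,0.45],[0,0,0],-1]]'
python3 -m inch '[[[0,0,0],[0,0,0],-1],[[0,0,0.02],[0,0,0],-1],[[0,0,0.04],[0,0,0],-1],[[0,0,0.05],[0,0,0],-1],[[0,0,0.05],[0,0,0],-1]]'
```

```text
time_s: 14.32
tcp_pos: [579.4, -285.5, 125.5]
ee_rot: [-0.001, 0.178, 0.984, 0.001]
force: [0.2, 0.4, -4.7]
opening: 55.2
grip_force: 49.2
time_s: 14.73
tcp_pos: [579.1, -285.6, 58.5]
ee_rot: [-0.001, 0.179, 0.984, 0.001]
force: [-0.4, 0.2, -4.0]
opening: 55.2
grip_force: 49.1
time_s: 15.15
tcp_pos: [580.1, -287.1, 52.9]
ee_rot: [0.0, 0.179, 0.984, 0.0]
force: [0.0, -0.1, -4.5]
opening: 55.1
grip_force: 49.1
```

```bash

python3 -m inch '[[[0,0,0.02],[0,0,0],-1],[[0,0,0.04],[0,0,0],-1],[[0,0,0.06],[0,0,0],-1],[[0,0,0.07],[0,0,0],-1],[[0,0,0.07],[0,0,0],-1]]' | grep -E "tcp|^force"
python3 -m inch '[[[0,0,0.006],[0,0,0],-1],[[0,0,0.012],[0,0,0],-1],[[0,0,0.018],[0,0,0],-1],[[0,0,0.018],[0,0,0],-1],[[0,0,0.018],[0,0,0],-1]]'| grep -E "tcp|^force"
```

```text
tcp_pos: [579.7, -286.8, 41.5]
force: [-0.4, 0.3, -4.5]
tcp_pos: [580.0, -287.0, 39.6]
force: [-0.2, -0.5, -3.8]
```

```bash

python3 -m inch '[[[0,0,0.006],[0,0,0],-1],[[0,0,0.012],[0,0,0],-1],[[0,0,0.018],[0,0,0],-1],[[0,0,0.018],[0,0,0],-1],[[0,0,0.018],[0,0,0],-1]]'| grep -E "tcp|^force"
```

```text
tcp_pos: [580.0, -287.0, 36.8]
force: [0.5, -0.6, -3.5]
```

```bash

python3 -m inch '[[[0,0,0.006],[0,0,0],-1],[[0,0,0.01],[0,0,0],-1],[[0,0,0.01],[0,0,0],-1],[[0,0,0.01],[0,0,0],-1]]'| grep -E "tcp|^force"
```

```text
tcp_pos: [580.0, -287.0, 35.3]
force: [-0.5, -0.8, -5.2]
```

```bash

python3 -m inch '[[[0,0,0.006],[0,0,0],-1],[[0,0,0.012],[0,0,0],-1],[[0,0,0.012],[0,0,0],-1],[[0,0,0.012],[0,0,0],-1]]'| grep -E "tcp|^force"
```

```text
tcp_pos: [580.2, -287.2, 34.5]
force: [-3.2, 2.4, 6.5]
```

```bash

python3 -m inch '[[[0,0,0.006],[0,0,0],-1],[[0,0,0.01],[0,0,0],-1],[[0,0,0.01],[0,0,0],-1],[[0,0,0.01],[0,0,0],-1]]'| grep -E "tcp|^force"
```

```text
tcp_pos: [580.4, -287.3, 34.4]
force: [-7.6, 4.5, 15.8]
```

Contact with the tray floor. Relieving the load, opening and retreating.

```bash

python3 -m inch '[[[0,0,-0.014],[0,0,0],-1],[[0,0,-0.014],[0,0,0],-1],[[0,0,-0.014],[0,0,0],0.4],[[0,0,-0.014],[0,0,0],0.7],[[0,0,-0.014],[0,0,0],1]]'
python3 -m inch '[[[0,0,0],[0,0,0],1],[[0,0,0],[0,0,0],1],[[0,0,-0.06],[0,0,0],1],[[0,0,-0.18],[0,0,0],1],[[0,0,-0.35],[0,0,0],1]]'
python3 -m inch '[[[0,0,-0.2],[0,0,0],1],[[0,0,-0.4],[0,0,0],1],[[0,0,-0.6],[0,0,0],1],[[0,0,-0.7],[0,0,0],1],[[0,0,-0.7],[0,0,0],1]]'
python3 - <<'E'
from h import *
a=grab_frame("scene")[150:350,180:420];b=grab_frame("side")[140:340,220:460]
cv2.imwrite("pics/end.png",cv2.resize(np.hstack([a,b]),(800,333),interpolation=2))
E
```

```text
time_s: 17.82
tcp_pos: [580.1, -287.2, 34.1]
ee_rot: [0.0, 0.179, 0.984, -0.0]
force: [-0.3, -0.5, -0.6]
opening: 81.3
grip_force: 0.0
time_s: 18.23
tcp_pos: [578.8, -286.1, 85.6]
ee_rot: [-0.002, 0.179, 0.984, 0.001]
force: [0.9, 0.1, -0.6]
opening: 85.4
grip_force: 0.0
time_s: 18.65
tcp_pos: [581.7, -288.3, 197.6]
ee_rot: [0.003, 0.179, 0.984, -0.002]
force: [0.2, -0.6, 0.5]
opening: 85.3
grip_force: 0.0
```

View pics/end.png

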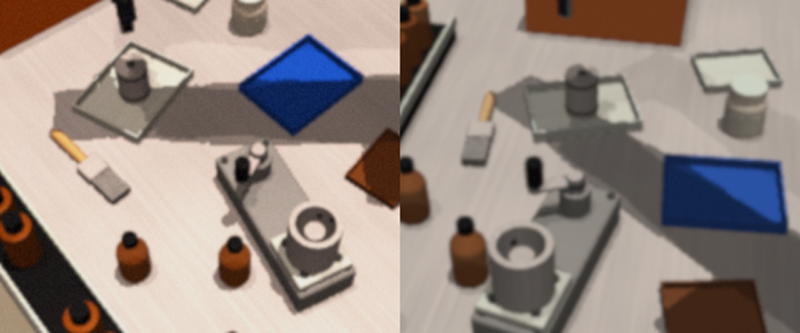

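The piston stands upright in the middle of the tray, at (132,78) in the left view and (581,92) in the right. The other objects are undisturbed. Handing in.

```bash
python3 -c "
from bench import arm
print(arm.job_done())"
```

```text
the job is handed in; nothing more can be done
None
```

I wound the piston clear of its seal, stopped at most about 84° of crank after the resistance dropped, stood it upright near the middle of the larger pale tray, and handed the job in after about 19 s; no verdict was returned.

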